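# Bring the honey round to the bread

## Robot

A 6-joint arm with a two-finger parallel gripper is mounted at the origin on the work surface. World frame = base frame: x ahead of the robot, y to its left, z up, the work surface at z = 0. Lengths are in mm, angles in rad, forces in N, time in s.
With the tool pointing down it reaches from about 275 to 850 mm from the base axis. Payload 5.2 kg.
Tool frame: the origin (TCP) lies between the finger pads; the fingertips stand 22 mm ahead of it and the grasp point (between the pads) lies 3 mm ahead of it; z points along the fingers, y is the line along which they close (so a half turn about z gives the same grasp; the last joint's range is limited). The gripper opens to 85 mm and grips with 20 to 120 N. Pads are 22 mm wide; open, the fingers measure 114 mm over their backs; the gripper's body (76 mm by 85 mm) begins 54 mm behind the grasp point. The pads swing forward as they close: fully open they stand 13 mm farther back than shut.
Start: joints at [0.955, 0.259, 1.535, -0, 1.348, -0.203], TCP at [220.626, 503.815, 253.31] pointing down, gripper open.
Joint ranges: [-3.14, 3.14], [-0.91, 2.08], [0.19, 2.58], [-1.22, 4.36], [0.22, 2.71], [-3.12, 3.12]. Speed limits (rad/s): [2.57, 2.57, 3.14, 3.14, 3.14, 3.14].

## Interface

Orientations are given as [roll, pitch, yaw] about the fixed x, y, z axes, in that order (R = Rz(yaw) Ry(pitch) Rx(roll)).
In Python, from cell import r gives the robot as it stands. Calls block until the motion is done:
- r.move_pose(position, orientation): joint-space move of the TCP to a pose.
- r.line_to(position, frame=None, vel=150): straight line of the TCP; frame=None keeps the orientation; vel is the mean speed in mm/s.
- r.move_j(angles): joint-space move.
- r.gripper_to(opening, force=None): finger opening in mm; force is the grip in N (None keeps the last); returns when the fingers have stopped.
- r.pause(seconds).
- r.ik(position, orientation): joint angles nearest the present ones, or None.
- r.snapshot(name): name is "scene" or "top" or "wrist"; returns the picture (400x640x3 uint8, red, green, blue); there is no depth.
- r.calibration(name): a dict with "fov_y" (degrees; the focal length in pixels is half the picture's height over the tangent of half this angle, whatever the lens; pixels are square), "cx", "cy" (the principal point, pixels), "origin" and "attitude" of the camera in the world. Camera axes: x right, y up, looking along -z (the intrinsics and any distortion apply to the point x, -y, -z); pixel columns grow to the right and rows downward; lengths in mm; the calibration is good to about 2 mm. A picture is of the moment at which its call begins: read the wrist's pose just before it. calibration takes no time and is no camera call; for the wrist camera it gives the pose at the moment of the call.
A pose or a line that the arm cannot do raises r.IKError and nothing moves.
- r.sign_off(): hands the job in; it is judged then, once.
Readings, each from a call of its own:
- r.get_time_s(): time.
- r.get_joint_pos(): joint angles.
- r.get_joint_velocities(): joint speeds.
- r.get_tau(): joint torques, N m.
- r.get_position(): TCP position.
- r.get_eef_rot(): TCP orientation.
- r.get_wrist_force(): force on the tool from outside, world axes, zero at the start.
- r.get_torque(): the same for the moment, N m.
- r.get_width(): finger opening in mm.
- r.get_grasp_force(): force on a finger pad.
Only numpy, scipy, OpenCV 4.12 (cv2) and the standard library are available. Lean on these libraries where they do the work, as an engineer would, in place of code of your own. Each camera call takes 0.05 s, during which the arm holds its last target. There are 200 camera calls.

## Task

Turn the condiment carousel, by pushing on its spokes with a fingertip, until the beehive-shaped honey pot stands on the side towards the plate of bread and the spoke in front of it points at the middle of the plate. Turn it gently without spinning it, do not grip anything, and do not touch, lift or shift the pots on it. Leave everything else on the counter where it is.

Things in the scene. Friction and masses are not known exactly. Their poses are not given: they have to be found in the camera images.
- carousel: (All sizes in mm.) Condiment carousel on the counter: steel foot, on it a round light-wood disc (radius 90, top 45 above the counter), a steel knob in the middle (top at 92). Four level spokes stick out along its own +x, +y, -x, -y. Origin: on the counter, on the turning axis; z up; x and y turn with the disc.
- disc_top (a point): Centre of the disc's top, on the axis, 45 up. It turns freely both ways (over a full turn); 1 to 2 N sideways at a spoke's outer part moves it, and it stays where it is left. Four pots stand loose on the disc, one behind each spoke, centres 55 from the axis, none reaching beyond 82 from it.
- spoke_end (a point): Centre of the wooden ball (radius 9) on the end of the +x spoke, 170 from the axis and 37.5 above the counter. The spokes are straight level steel bars 10 thick at that height, free from 90 to 161 from the axis, with open counter beneath; all four are alike.
- honey_pot: Honey pot: white, beehive-shaped (stacked ribs narrowing to a small knob on top), radius 25, 67 high, loose on the disc behind the +x or the -x spoke. Origin: centre of its underside.
- sugar_pot: Sugar pot: plain straight white cylinder with flat wooden lid, radius 25, 54 high, loose on the disc across from the honey pot. Origin: centre of its underside.
- salt: Salt shaker: tapering steel, foot radius 19, 66 high, loose on the disc behind the +y or -y spoke. Origin: centre of its underside.
- mill: Pepper mill: waisted dark wood, foot radius 21, 96 high, loose on the disc across from the salt. Origin: centre of its underside.
- plate: Round white plate, radius 92, rim 16 high, with two slices of brown bread (top about 35 above the counter) and a table knife lying across its rim, all fixed on the counter to the robot's left or right of the carousel. Origin: centre of its underside, on the counter.
- butter_dish: Rectangular green dish 170 x 85 x 16 (long side along its x) with a block of butter, top 38 above the counter, fixed on the other side of the carousel from the plate. Origin: centre of its underside.
- mug: Bystander: mug, radius 36, 85 high, handle at its +y. Origin: centre of its underside.
- tumbler: Bystander: drinking glass, radius 31, 100 high. Origin: centre of its underside.
- jam_jar: Bystander: amber glass jar with black cap, radius 27, 75 high, on the counter between carousel and robot, to the robot's left. Origin: centre of its underside.
- egg_cup: Bystander: small white open cup, radius 24, 55 high, on the counter between carousel and robot, to the robot's right. Origin: centre of its underside.
- spoon: Bystander: steel spoon about 150 long, lying crosswise beyond the carousel. Its x axis runs along it.

How it is judged (in metres and radians):
At the end, for the whole second after the job is handed in: The honey pot is on the plate's side and its spoke's line passes within 50 mm of the plate's centre; the carousel is still (under 0.05 rad/s); all four pots stand upright on the disc, 40 to 70 mm from its axis; the other loose things are within 20 mm of their starts (y of plate in the frame of carousel between -0.05 and 0.05 m and ((x of plate in the frame of carousel above 0 m and x of honey_pot in the frame of carousel above 0.04 m and y of honey_pot in the frame of carousel between -0.02 and 0.02 m) or (x of plate in the frame of carousel below 0 m and x of honey_pot in the frame of carousel below -0.04 m and y of honey_pot in the frame of carousel between -0.02 and 0.02 m)) and angular speed of carousel below 0.05 rad/s and horizontal distance between honey_pot and carousel between 0.04 and 0.07 m and angle between each of honey_pot, sugar_pot, salt, mill's own z axis and vertical below 0.15 rad and height (world z) of each of honey_pot, sugar_pot, salt, mill below 0.055 m and horizontal distance between sugar_pot and carousel between 0.04 and 0.07 m and horizontal distance between salt and carousel between 0.04 and 0.07 m and horizontal distance between mill and carousel between 0.04 and 0.07 m and distance of each of mug, tumbler, jam_jar, egg_cup, spoon from where it was at the start of the episode below 0.02 m); the robot touches nothing.
It fails at once if a pot on the carousel is touched by the robot (contact force between any of the fingers, the arm and honey_pot above 0.5 N or contact force between any of the fingers, the arm and sugar_pot above 0.5 N or contact force between any of the fingers, the arm and salt above 0.5 N or contact force between any of the fingers, the arm and mill above 0.5 N).
It fails at once if a pot is lifted, tipped or shifted on the carousel (height (world z) of any of honey_pot, sugar_pot, salt, mill above 0.06 m or angle between any of honey_pot, sugar_pot, salt, mill's own z axis and vertical above 0.3 rad or horizontal distance between any of honey_pot, sugar_pot, salt, mill and carousel above 0.075 m or horizontal distance between any of honey_pot, sugar_pot, salt, mill and carousel below 0.035 m).
It fails at once if the carousel is spun faster than 3 rad/s, or gripped or forced with over 35 N (angular speed of carousel above 3 rad/s or contact force between the fingers and carousel above 35 N).
It fails at once if another loose thing is moved by more than 25 mm (distance of any of mug, tumbler, jam_jar, egg_cup, spoon from where it was at the start of the episode above 0.025 m).
It fails at once if the plate or butter dish is struck: over 10 N (contact force between any of the fingers, the arm and plate above 10 N or contact force between any of the fingers, the arm and butter_dish above 10 N).
It also fails if it takes over 45 s, if anything falls off the work surface, if the arm or the gripper's body presses on something with over 40 N, if the wrist force passes 120 N, or if a joint passes its speed limit or range.

## Working session

There is one attempt and no reset: what is moved stays moved. The work goes in short steps, each a Python script; the robot and the scene stay as the last script left them, time stands still between calls to the robot, and variables do not carry over. Pictures are saved under pics/ and viewed, at most 10 in all, crops included, and the job is handed in when it is done.

```bash
ls; mkdir -p pics; python3 - <<'E'
from cell import r
import cv2
for n in("top","scene"):
    cv2.imwrite(f"pics/{n}0.png",r.snapshot(n)[:,:,::-1]); print(n,r.calibration(n))
E
```

```text
pics
top {'fov_y': 42.73791076939555, 'cx': 316.36816011608323, 'cy': 196.69964133849746, 'origin': array([ 417.62139723,    3.4417376 , 1336.80514025]), 'attitude': array([ 0.11533353, -0.01608129, -1.55616863])}
scene {'fov_y': 55.41758752815648, 'cx': 314.28314247111797, 'cy': 195.73226612548748, 'origin': array([ 942.58641096, -412.73553966,  766.00327022]), 'attitude': array([0.66705684, 0.01481637, 0.70298705])}
```

View pics/top0.png

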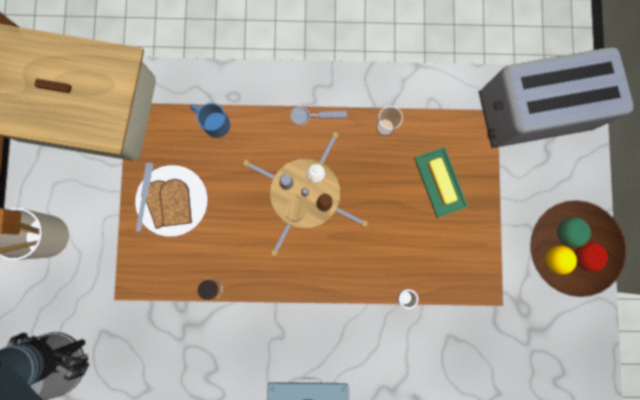

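View pics/scene0.png

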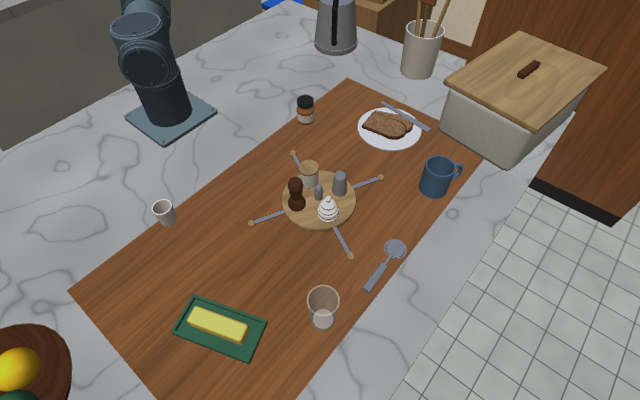

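The top view (up is +x, left is +y) shows:
- **Carousel:** axis near (305,193), with balls near (335,135), (246,163), (274,253) and (365,223).
- **Pots:** the honey pot (316,172) is behind the (335,135) spoke. Salt is at (286,181), sugar at (293,211) and the mill at (324,202).
- **Plate:** near (171,201), on the robot's left.

The honey pot has to turn about 120° counter-clockwise. The scene view agrees with this layout.

```bash
cat > h.py <<'E'
import numpy as np, cv2
from scipy.spatial.transform import Rotation as R
from cell import r
def cast(n,uv,z):
    c=r.calibration(n); f=200/np.tan(np.radians(c['fov_y']/2))
    d=R.from_euler('xyz',c['attitude']).apply([(uv[0]-c['cx'])/f,-(uv[1]-c['cy'])/f,-1])
    o=c['origin']; return (o+d*(z-o[2])/d[2])[:2]
def ball(im,p,w=9):
    # tan ball: much lighter in green than the board, and yellowish unlike the steel
    x,y=p; s=im[y-w:y+w+1,x-w:x+w+1].astype(float)
    m=((s[...,0]-s[...,2]>45)&(s[...,1]>118)).astype(np.uint8)
    v,u=np.nonzero(m); return (np.array([u.mean()+x-w,v.mean()+y-w]) if len(u) else None),len(u)
def blob(m,p):
    n,l,st,c=cv2.connectedComponentsWithStats(m.astype(np.uint8)); k=l[p[1],p[0]]; return c[k],st[k],l==k
E
python3 - <<'E'
from h import *
im=cv2.imread('pics/top0.png')[:,:,::-1]
P=[]
for p in [(335,135),(246,163),(274,253),(365,223)]:
    b,n=ball(im,p); print(p,im[p[1],p[0]],b,n)
    if b is not None: P.append(cast('top',b,37.5))
P=np.array(P); c=P.mean(0); print(P.round(1),c,np.hypot(*(P-c).T),np.degrees(np.arctan2(P[:,1]-c[1],P[:,0]-c[0])))
hsv=cv2.cvtColor(im,cv2.COLOR_RGB2HSV)
m=(hsv[...,2]>170)&(hsv[...,1]<40); cc,st,mm=blob(m,(200,215))
pts=cv2.findNonZero(mm.astype(np.uint8)); hull=cv2.convexHull(pts); (u,v),rad=cv2.minEnclosingCircle(hull)
print('plate',u,v,rad,st,cast('top',(u,v),14),cast('top',(u+rad,v),14))
cv2.imwrite('pics/crop.png',cv2.resize(im[120:270,230:380,::-1],(600,600),interpolation=cv2.INTER_CUBIC))
E
```

```text
(335, 135) [196 163 110] [333.80555556 135.30555556] 72
(246, 163) [198 163 111] [246.3125     162.27083333] 48
(274, 253) [198 162 110] [274.01388889 252.26388889] 72
(365, 223) [198 163 108] [364.22641509 222.75471698] 53
[[ 729.7  -58.2]
 [ 654.7  166.3]
 [ 425.5   89.6]
 [ 503.6 -138.2]] [578.37457311  14.89530825] [168.02571375 169.58425341 170.12969356 170.33941465] [ -25.78077798   63.26385825  153.95748097 -116.02476037]
plate 165.84909057617188 200.16909790039062 40.7860221862793 [ 135  164   72   72 2255] [555.69877821 374.29160024] [557.42401211 268.9758614 ]
```

```bash
cat >> h.py <<'E'
C=np.array([578.4,14.9]); RAD=140
def at(a,z): return [C[0]+RAD*np.cos(np.radians(a)),C[1]+RAD*np.sin(np.radians(a)),z]
def angles(name):
    im=r.snapshot('top'); cv2.imwrite(f'pics/{name}.png',im[:,:,::-1]); return im
E
python3 - <<'E'
from h import *
print(r.get_eef_rot())
for yaw in (0,.8,1.57,-1.57,-.8):
    print(yaw,[None if (q:=r.ik(at(a,z),[np.pi,0,yaw])) is None else q[5].round(2) for a,z in [(-150,250),(-150,48),(-125,48),(-60,48),(0,48),(0,200)]])
E
```

```text
[-3.13997158e+00 -3.37911780e-04  2.72879648e+00]
0 [np.float64(1.21), np.float64(1.21), np.float64(1.15), np.float64(1.24), np.float64(1.44), np.float64(1.44)]
0.8 [np.float64(0.41), np.float64(0.41), np.float64(0.35), np.float64(0.44), np.float64(0.64), np.float64(0.64)]
1.57 [np.float64(-0.36), np.float64(-0.36), np.float64(-0.42), np.float64(-0.33), np.float64(-0.13), np.float64(-0.13)]
-1.57 [np.float64(2.78), np.float64(2.78), np.float64(2.72), np.float64(2.81), np.float64(3.01), np.float64(3.01)]
-0.8 [np.float64(2.01), np.float64(2.01), np.float64(1.95), np.float64(2.04), np.float64(2.24), np.float64(2.24)]
```

View pics/crop.png

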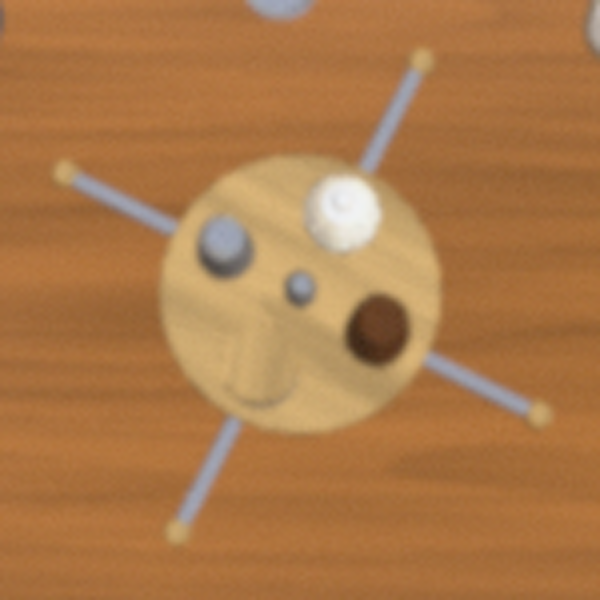

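The crop confirms the ribbed white honey pot is behind the upper-right spoke. The four balls come out 168–170 mm from a common axis, against 170 given. I'll push the mill's spoke round on the right-hand side.

```bash
cat >> h.py <<'E'
def ori(a): return [np.pi,0,np.radians(a+90)]
E
python3 - <<'E'
from h import *
r.gripper_to(0)
r.move_pose(at(-142,250),ori(-142))
r.line_to(at(-142,48),vel=200)
print(r.get_position(),r.get_time_s(),r.get_wrist_force())
F=[]
for a in list(range(-134,-11,6))+[-12]:
    r.line_to(at(a,48),ori(a),vel=50); F.append(np.linalg.norm(r.get_wrist_force()).round(1))
    if F[-1]>12: print('force',a); break
print(F,r.get_time_s(),r.get_position())
angles('t1')
E
```

```text
[468.8102709  -71.40597706  48.76009582] 4.2583 [0.52766665 0.72769592 0.65380632]
[np.float64(0.7), np.float64(0.5), np.float64(0.9), np.float64(0.5), np.float64(1.2), np.float64(0.7), np.float64(0.8), np.float64(1.4), np.float64(0.8), np.float64(1.0), np.float64(0.9), np.float64(0.8), np.float64(1.4), np.float64(1.4), np.float64(1.2), np.float64(1.3), np.float64(1.6), np.float64(0.8), np.float64(0.8), np.float64(0.9), np.float64(0.8), np.float64(0.5)] 13.8833 [715.25883234 -14.32259505  47.99141676]
```

View pics/t1.png

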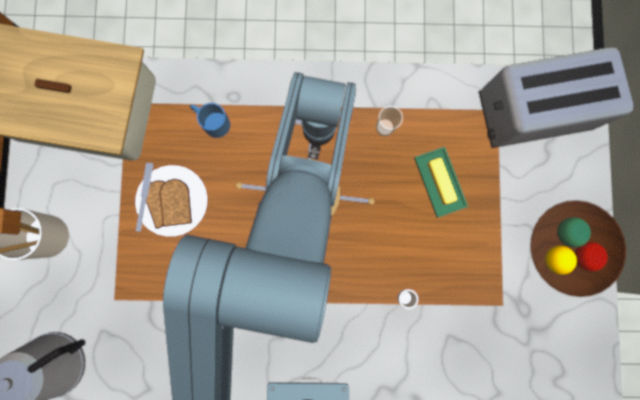

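The carousel turned as planned. The visible balls are at (239,185), on the honey spoke pointing left, and (372,201), on the sugar spoke opposite. I'll measure the remaining angle.

```bash
python3 - <<'E'
from h import *
im=cv2.imread('pics/t1.png')[:,:,::-1]
P=np.array([cast('top',ball(im,p,7)[0],37.5) for p in [(239,185),(372,201)]]); d=P[0]-P[1]
pl=cast('top',(171,200),14)
a=np.degrees(np.arctan2(d[1],d[0])); b=np.degrees(np.arctan2(*(pl-C)[::-1]))
print(P,P.mean(0),np.hypot(*d)/2,pl,np.hypot(*(pl-C)),a,b,b-a)
E
```

```text
[[ 592.00774932  185.91623426]
 [ 561.2815212  -155.22250569]] [576.64463526  15.34686428] 171.2598471581989 [556.35695939 361.02690605] 346.82809968386164 84.85328000946713 93.64395219422364 8.790672184756517
```

```bash
python3 - <<'E'
from h import *
for a in (-8,-3.1): r.line_to(at(a,48),ori(a),vel=30)
r.pause(.3)
for a in (-8,-18): r.line_to(at(a,48),ori(a),vel=50)
r.line_to(at(-18,250),vel=200)
r.move_pose([220,504,253],[np.pi,0,2.73])
im=angles('t2'); print(r.get_time_s(),r.get_joint_velocities().max())
E
```

```text
20.0667 0.002201473302882037
```

View pics/t2.png

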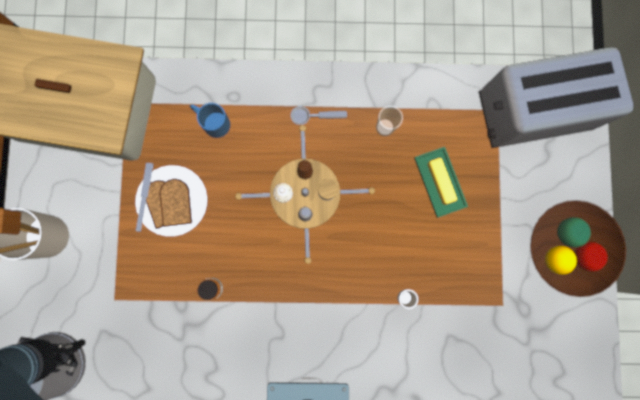

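The honey pot (284,192) is on the plate's side and its spoke end (238,196) points at the plate (171,200). The bystanders haven't moved. I'll check the angle once more, then hand in.

```bash
python3 - <<'E'
from h import *
im=cv2.imread('pics/t2.png')[:,:,::-1]
P=np.array([cast('top',ball(im,p,7)[0],37.5) for p in [(238,196),(372,191)]]); d=P[0]-P[1]; m=P.mean(0)
v=cast('top',(171,200),14)-m; off=(d[0]*v[1]-d[1]*v[0])/np.hypot(*d)
print(m,np.hypot(*d)/2,off)
if abs(off)<20: print(r.sign_off())
E
```

```text
[578.51911889  13.94849641] 170.21660933832874 4.677480550860315
the job is handed in; nothing more can be done
None
```

The job is handed in: the honey pot stands on the plate's side with its spoke's line about 5 mm from the plate's centre (50 mm allowed), the arm is clear, and nothing else visibly moved; sign-off returned no verdict.

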